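Turn the parts-dish cover round

TASK

The metal cover of the screw dish has been put on back to front: its D-shaped opening is at the bridge end. Take the free ear and, with the far edge staying down, raise that edge first by about 20 mm, draw the cover out from under the bridge and lay it flat in the steel tray; then let go, take it by its other ear and put it back the other way round, plain ear under the bridge and opening at the free end, fully down and centred on the dish. Never let the cover drop, and leave the other things where they are.

Things in the scene. Friction and masses are not known exactly. Their poses are not given: they have to be found in the camera images.
- holder: fixed holder: dark steel base plate 140x110x8 mm with a fixed round dish on it and a bridge at one end. Origin on the worktop under the dish centre; +x points from the dish to the bridge (roughly away from the robot), z up. The plate reaches from x -60 to +80 mm
- bridge (a point): middle of the underside of the holder's steel bridge, 39 mm above the worktop and 58 mm from the dish centre: a bar 13 mm (along the holder's x) by 56 mm, 6 mm thick, on two posts 36 mm apart inside. An ear of the seated cover lies under it with 3 mm of air above
- dish_centre (a point): centre of the fixed glass dish (black mat and small screws in it) at rim height, 24 mm above the worktop; outer diameter 84, inner 79 mm; axes as the holder's
- cover: bare steel cover, about 0.09 kg, loose: flat flange 92 mm across, 4 mm thick; under it a locating ring 72 mm across, 7 mm deep, that drops loosely (3 mm play all round) into the dish; two opposite ears; a D-shaped through opening (20x56 mm) beside one ear. Origin on its axis at the ring's lower edge; +x points to the ear at the opening, z up
- cover_centre (a point): point on the cover's axis, 9 mm above the ring's lower edge, 2 mm above the flange's underside, axes as the cover's. Seated, the flange lies on the dish rim and this point is 26 mm above the worktop; lying in the tray it is 11 mm above the worktop
- ear_opening (a point): centre of the cover's ear at the opening: block 30 mm long (radially), 20 mm wide, 12 mm high, 58 mm from the cover's axis, 13 mm above the ring's lower edge; its underside is level with the flange's
- ear_plain (a point): centre of the equal ear at the closed side of the cover, 58 mm from the axis on the other side
- tray: fixed shallow steel tray, 218 (its x) by 168 mm (its y), rim 11 mm high, floor 2 mm above the worktop; origin on the worktop under its centre; its x lies roughly across the robot's view
- handset: bystander: opened mobile handset, 104x47x8 mm; origin at the centre of its underside
- open_dish: fixed bystander: round shallow open dish, 84 mm across, 16 mm high; origin at the centre of its underside
- solder_spool: bystander: small solder spool, 34 mm across, 26 mm high; origin at the centre of its underside
- mobile_phone: bystander: old mobile phone with keys, 108x46x16 mm; origin at the centre of its underside
- pliers: bystander: red-handled pliers, 130 mm long, lying flat; origin at the centre of its underside
- screw_jar: bystander: screw-top jar, 40 mm across, 48 mm high; origin at the centre of its underside
- glue_bottle: bystander: slim glue bottle, 25 mm across, 101 mm high; origin at the centre of its underside
Mind the look-alikes: they are no part of the job. There is more than one size of the cover; the one meant has the size given above.

How it is judged:
By the outcome, as a careful person would: the job done as asked, in the order asked, and still so for the second after the job is handed in, with the robot touching nothing.
It also fails if it takes over 61 s, if anything falls off the work surface, if the arm or the gripper's body presses on something with over 40 N, if the wrist force passes 120 N, or if a joint passes its speed limit or range.

ROBOT

A 7-joint arm with a two-finger parallel gripper is mounted at the origin on a cart in front of the work surface, level with it; the furniture and walls round the work are solid. World frame = base frame: x ahead of the robot, y to its left, z up, the work surface at z = 0. Lengths are in m, angles in rad, forces in N, time in s.
With the tool pointing down it reaches from about 0.4 to 0.85 m from the base axis. Payload 10.4 kg.
Tool frame: the origin (TCP) lies midway between the tips of the shut fingers; the grasp point (between the pads) lies 19 mm behind it; z points along the fingers, y is the line along which they close (so a half turn about z gives the same grasp; the last joint's range is limited). The gripper opens to 87 mm and grips with 3 to 60 N. Pads are 19 mm wide; open, the fingers measure 117 mm over their backs; the gripper's body (75 mm by 190 mm) begins 51 mm behind the grasp point.
Start: joints at [1.313, 0.332, -0.065, 1.46, 0.022, 1.35, -0.088], TCP at [0.145, -0.608, 0.223] pointing down, gripper open.
Joint ranges: [-2.6, 2.6], [-0.5, 2.12], [-1.47, 1.34], [0.16, 2.42], [-1.27, 4.41], [0.06, 2.06], [-2.6, 2.6]. Speed limits (rad/s): [2.22, 2.22, 2.79, 2.79, 3.14, 3.14, 3.14].

INTERFACE

Orientations are given as a unit quaternion [x, y, z, w].
In Python, from bench import r gives the robot as it stands.
- The arm moves only by the tool apply_moves, never from a script. Its argument "steps" is a list of rows, each a list of 7 numbers: the turn, a rotation vector about the tool's x, y, z in rad, then the shift along the tool's x, y, z in mm, then the opening, from -1 (shut) to 1 (fully open). In form: [[ax, ay, az, x, y, z, claw], ...]. A call has 1 to 20 rows; each row is the pose to reach, as a shift and turn from the pose commanded when the call began, along the tool's axes at that moment; what a row does not reach only later rows make up. A row lasts 1/12 s, in which the tool goes at most 41.7 mm and 7.16 degrees, less where a joint would pass 70% of its speed; a pose out of reach is approached as far as the arm can. A call with a gripper value outside its range is refused whole. The fingers move at their own pace and stop on an object; "force" is the grip in N (left out, the last holds). Time passes only in rows, so rows that repeat a pose let the fingers close. It gives the time, the measured TCP pose, the force, the opening and the grip force at its end, in the units of the state.
- r.read_state(): the state, without advancing time (a new reading comes with each control period).
- r.camera(name): name is "side" or "top" or "wrist"; returns a dict with "pixels" (384x512x3 uint8, red, green, blue), "z_map" (384x512 float32, m along the optical axis (not along the pixel's ray), 0 where there is no reading), "fovy" (degrees; the focal length in pixels is half the picture's height over the tangent of half this angle, whatever the lens; pixels are square), "cx", "cy" (the principal point, pixels), "k1" (the pictures are not rectified: a ray, as slopes to the right and down, at radius r is drawn at 1 + k1 r^2 times it, then the intrinsics apply), "position" and "orientation" of the camera in the world. Camera axes: x right, y down, z forward; pixel columns grow to the right and rows downward; lengths in m; the calibration is good to about 2 mm. A picture is of the moment at which its call begins.
- r.close_job(): hands the job in; it is judged then, once.
The state is a dict: "time": time; "joint_positions": joint angles; "joint_vel": joint speeds; "joint_torque": joint torques, N m; "ee_pos": TCP position; "eef_rot": TCP orientation; "ft_force": force on the tool from outside, world axes, zero at the start; "torque": the same for the moment, N m; "width": finger opening in m; "grip_force": force on a finger pad.
Only numpy, scipy, OpenCV 4.12 (cv2) and the standard library are available. Lean on these libraries where they do the work, as an engineer would, in place of code of your own. Each camera call takes 0.05 s, during which the arm holds its last target. There are 200 camera calls.

## Working session

There is one attempt and no reset: what is moved stays moved. The work goes in short steps, Python scripts to look and compute and a tool call to move; the robot and the scene stay as the last step left them, time stands still between calls to the robot, and variables do not carry over. Pictures are saved under pics/ and viewed, at most 10 in all, crops included, and the job is handed in when it is done.

Besides the shell and the picture viewer there is one more tool, called as a command line: name --pt "numbers of a row" for each row, then --argument value for the rest. apply_moves: Moves the arm, as the interface text tells. Its arguments: {"type":"object","properties":{"steps":{"type":"array","items":{"type":"array","items":{"type":"number"}}},"force":{"type":"number"}},"required":["steps"]}

```bash
mkdir -p pics; ls; cat > h.py <<'E'
import numpy as np, cv2
from bench import r
from scipy.spatial.transform import Rotation as R
def cloud(c):
    h,w=c['z_map'].shape; f=h/2/np.tan(np.radians(c['fovy'])/2)
    K=np.array([[f,0,c['cx']],[0,f,c['cy']],[0,0,1.]])
    u,v=np.meshgrid(np.arange(w),np.arange(h))
    p=cv2.undistortPoints(np.stack([u,v],-1).reshape(-1,1,2).astype(float),K,np.array([c['k1'],0,0,0,0.])).reshape(h,w,2)
    z=c['z_map'][...,None]
    P=np.concatenate([p*z,z],-1)
    return P@R.from_quat(c['orientation']).as_matrix().T+np.array(c['position'])
E
python3 - <<'E'
from h import *
for n in ['top','side']:
    c=r.camera(n); np.savez(n+'0.npz',P=cloud(c),px=c['pixels'],z=c['z_map'])
    cv2.imwrite(f'pics/{n}0.png',c['pixels'][...,::-1]); print(n,c['position'],c['orientation'],c['fovy'],c['k1'])
s=r.read_state(); print(s)
E
```

```text
pics
top [ 0.41360979 -0.1291887   1.26703609] [-0.70113024  0.7114576  -0.02090324  0.04251505] 53.2500092055004 0.030847595287269703
side [0.21600255 0.93595396 0.90179141] [-0.13168086  0.89020042 -0.43141721  0.06389483] 46.26012563119222 -0.11561592908190703
{'time': 0.1, 'joint_positions': array([ 1.3134058 ,  0.33277892, -0.06468461,  1.46086629,  0.02159898,
        1.34989508, -0.08851216]), 'joint_vel': array([ 8.82543885e-04, -4.11209392e-05,  1.49938714e-03,  2.32399672e-04,
        1.80751807e-03,  1.13313311e-03, -1.80291056e-03]), 'joint_torque': array([ 5.94198245e-04, -6.24548078e+01,  2.44341017e-02, -3.90717065e+01,
       -6.12123334e-02,  3.65810876e-02,  1.01019762e-05]), 'ee_pos': array([ 0.14530616, -0.60751581,  0.22184776]), 'eef_rot': array([ 9.93117333e-01,  1.17122036e-01, -1.03799614e-04, -6.17537770e-04]), 'ft_force': array([ 0.41988497, -0.13521959, -0.36821662]), 'torque': array([ 0.0019497 , -0.00870613,  0.01070009]), 'grip_force': 0.0, 'width': 0.08705268438260051}
```

View pics/top0.png

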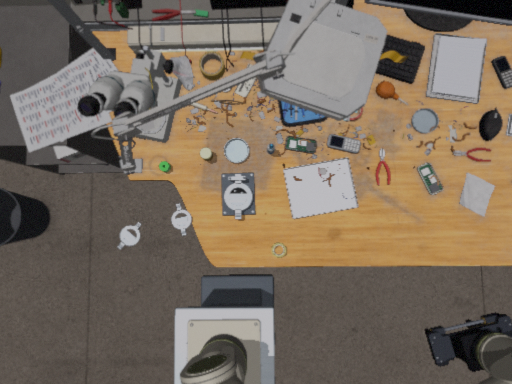

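View pics/side0.png

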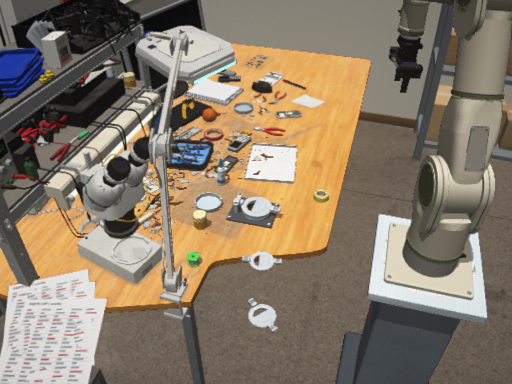

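The top view shows the holder and seated cover at about (238,195), with the bridge at (238,181). The tray is at (320,188), the open dish at (236,150), the jar at (207,154), and the glue bottle near (271,149). The side view agrees: cover at (257,208), tray at (272,163). Now I'll measure them.

```bash
python3 - <<'E'
from h import *
d=np.load('top0.npz');P,px=d['P'],d['px']
for n,(u,v) in dict(holder=(238,195),tray=(320,188),tab=(210,220),cov1=(181,220),tabl=(270,215)).items(): print(n,P[v,u].round(4))
# top crop magnified
c=px[125:225,195:365]; cv2.imwrite('pics/topc.png',cv2.resize(c,None,fx=4.7,fy=4.7,interpolation=cv2.INTER_CUBIC)[...,::-1])
h=P[...,2]
sub=h[168:222,214:262]; np.set_printoptions(linewidth=250)
print((sub[::2,::2]*1000).round().astype(int))
E
```

```text
holder [ 0.515  -0.0535  0.0236]
tray [ 0.5355 -0.3229  0.0041]
tab [ 0.4354  0.0418 -0.0014]
cov1 [0.4365 0.1353 0.0128]
tabl [ 0.4489 -0.1569  0.0053]
[[   4   -2    2    0    0    4   -1    0   -1   -1    3    4   -1    1   -2    1    3    3    2   -2   -2   -4    2    0]
 [   0    3    2    0    3    5    2    3    2   -1    2   -3    0   -1    0    1   -4    4    2    0    0    3    0   -2]
 [  -1    0   -2    5    2    0    2    4    3    3    8    1    0    7   -3    0   -1    1    1    9   -3    1    2   -1]
 [   4    1   -1    3    5    9   10    6    7    7   11   37   36   36   16    8    6    5    8   10    3   -1    1    4]
 [  -5    4   -1    1    8    8    7   11   52   42   47   47   45   41   46   44    8    8    9    4   -1    3    4   -4]
 [   2    4    3    1   13    9    7   46   48   47   48   48   44   47   44   43   10   11    9    5    4    2    0    5]
 [  -1   -3    3   -1    2    9   11   38   42   13    8   39   36   38   10   19    4   11    6    6   -1    3    7   -2]
 [   3    1    3    0    9   11   14   12    7    8   11   36   38   35    7    4    9
[... 1674 characters left out ...]
 10    8    8    9   35   46   38   12   12    7   11   13   13   10    3   -3    5]
 [   1    3    1   -2    8    8   10 1267   10    8    9   34   34   39    9   10   10   11    9    8    5    2    4 1267]
 [  -1   -1   -2    1    7    9    6    6    9    3    9   39   37   36    8    8    4    6    7    6    3   -2   -1   -1]
 [   0    3    0   -1   -1   -3    0   -1    4    3   -2   37   36   34   -2    0    2    0    1    1   -1    1    0    3]
 [  -1    4    2    2    0    2    2    2    4   -1    5   37   35   38    1   -3    0   -3    1    1 1267    1   -1    5]
 [   0   -2    3    5    2   -1   -2    0   -2    0    3    3    1    2    1    3    1    0    1   -1    0    1   -7    3]]
```

View pics/topc.png

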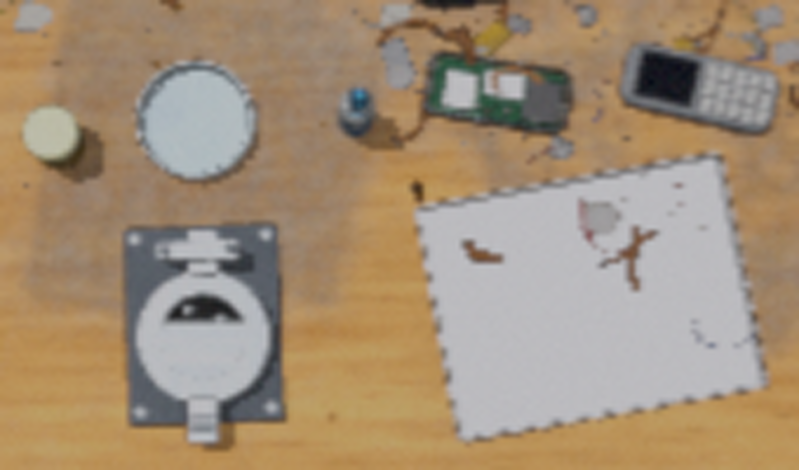

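The enlarged crop shows the bridge bar at crop (205,247), the D opening beside it at (205,310), and the free plain ear at (204,420). The tray corners are at about (417,210), (718,155), (765,387) and (462,440). I'll compute the rough geometry, then refine it with the wrist camera.

```bash
cat >> h.py <<'E'
def ray(c,uv,z):
    "world points of pixels uv intersected with height z"
    h,w=c['z_map'].shape; f=h/2/np.tan(np.radians(c['fovy'])/2)
    K=np.array([[f,0,c['cx']],[0,f,c['cy']],[0,0,1.]])
    p=cv2.undistortPoints(np.asarray(uv,float).reshape(-1,1,2),K,np.array([c['k1'],0,0,0,0.])).reshape(-1,2)
    d=np.c_[p,np.ones(len(p))]@R.from_quat(c['orientation']).as_matrix().T; o=np.array(c['position'])
    return o+d*((z-o[2])/d[:,2])[:,None]
def to_tool(s,p,Rt):
    "shift (mm) and rotvec in the tool's axes from state s to pose p,Rt"
    R0=R.from_quat(s['eef_rot'])
    return (R0.inv()*Rt).as_rotvec().round(4),(R0.inv().apply(np.array(p)-s['ee_pos'])*1000).round(1)
def down(yaw): return R.from_euler('z',yaw)*R.from_euler('x',np.pi)
E
python3 - <<'E'
from h import *
c=r.camera('top'); k=4.7
def cr(l): return (np.array(l)+.5)/k-.5+[195,125]
t=ray(c,cr([(417,210),(718,155),(765,387),(462,440)]),.011); print('tray',t.round(4)); print(np.linalg.norm(np.diff(t,axis=0),axis=1), t.mean(0))
e=t[0]-t[1]; print('yaw edge',np.degrees(np.arctan2(e[1],e[0])))
pl=ray(c,cr([(125,228),(275,225),(284,418),(132,425)]),.008); print('plate',pl.round(4),np.linalg.norm(np.diff(pl,axis=0),axis=1))
print('ears/bridge',ray(c,cr([(204,400),(203,440)]),.036),ray(c,cr([(204,243)]),.045))
print('glue',ray(c,cr([(357,97)]),.1),'jar',ray(c,cr([(50,133)]),.048))
P=cloud(c)
m=(abs(P[...,2]-.028)<.006); m[:,:214]=0;m[:,262:]=0;m[:183]=0;m[222:]=0
q=P[m]; print('flange bbox',q.min(0),q.max(0))
m=(abs(P[...,2]-.1)<.015)&(abs(P[...,0]-.62)<.1)&(abs(P[...,1]+.15)<.1);print('glue pts',P[m].mean(0),m.sum())
s=r.read_state()
for y in (0.,):
    print(to_tool(s,(.44,-.058,.23),down(0.0)))
E
```

```text
tray [[ 0.5988 -0.2035  0.011 ]
 [ 0.6337 -0.4141  0.011 ]
 [ 0.471  -0.4404  0.011 ]
 [ 0.4372 -0.2312  0.011 ]]
[0.2134684  0.16482065 0.21190464] [ 0.53521078 -0.32227429  0.011     ]
yaw edge 99.41620897247944
plate [[ 0.5901  0.0026  0.008 ]
 [ 0.5904 -0.1035  0.008 ]
 [ 0.4543 -0.1079  0.008 ]
 [ 0.4509 -0.0014  0.008 ]] [0.1061057  0.13614762 0.10653467]
ears/bridge [[ 0.46649059 -0.05377438  0.036     ]
 [ 0.43918413 -0.05280682  0.036     ]] [[ 0.57361367 -0.05545245  0.045     ]]
glue [[ 0.66128404 -0.16043727  0.1       ]] jar [[0.65133056 0.04970899 0.048     ]]
flange bbox [ 0.43989929 -0.09621957  0.02257285] [ 0.55411463 -0.0078352   0.03397258]
glue pts [ 0.66206527 -0.16074203  0.09416862] 13
(array([-1.100e-03,  2.000e-04,  2.348e-01]), array([ 414.4, -465.9,   -7.6]))
```

apply_moves --pt "0 0 0.1 130 -75 0 1" --pt "0 0 0.1 257 -152 0 1" --pt "0 0 0.1 257 -152 0 1" --pt "0 0 0.1 257 -152 0 1" --pt "0 0 0.1 257 -152 0 1" --pt "0 0 0.1 257 -152 0 1" --pt "0 0 0.2348 414.4 -465.9 -7.6 1" --pt "0 0 0.2348 414.4 -465.9 -7.6 1" --pt "0 0 0.2348 414.4 -465.9 -7.6 1" --pt "0 0 0.2348 414.4 -465.9 -7.6 1" --pt "0 0 0.2348 414.4 -465.9 -7.6 1" --pt "0 0 0.2348 414.4 -465.9 -7.6 1" --pt "0 0 0.2348 414.4 -465.9 -7.6 1" --pt "0 0 0.2348 414.4 -465.9 -7.6 1" --pt "0 0 0.2348 414.4 -465.9 -7.6 1" --pt "0 0 0.2348 414.4 -465.9 -7.6 1"

```text
time: 1.48
ee_pos: [0.4408, -0.0529, 0.2305]
eef_rot: [1.0, 0.003, 0.001, -0.0]
ft_force: [0.4, 1.0, -0.1]
width: 0.0872
grip_force: 0.0
```

```bash
python3 - <<'E'
from h import *
s=r.read_state(); print(s['time'],s['joint_positions'].round(3),s['ee_pos'],s['eef_rot'])
c=r.camera('wrist'); print(c['position'],R.from_quat(c['orientation']).as_matrix().round(2),c['fovy'])
import pickle; pickle.dump(c,open('w1.pkl','wb'))
cv2.imwrite('pics/w1.png',c['pixels'][...,::-1])
E
```

```text
1.4833 [ 0.654 -0.052 -0.607  1.87  -0.031  1.313 -1.51 ] [ 0.44084784 -0.05290499  0.23053974] [ 9.99996187e-01  2.69834716e-03  5.35025162e-04 -2.42319303e-04]
[ 0.52491897 -0.05319851  0.39253923] [[ 0.01 -0.95 -0.3 ]
 [-1.   -0.01 -0.  ]
 [-0.    0.3  -0.95]] 61.61773746933492
```

View pics/w1.png

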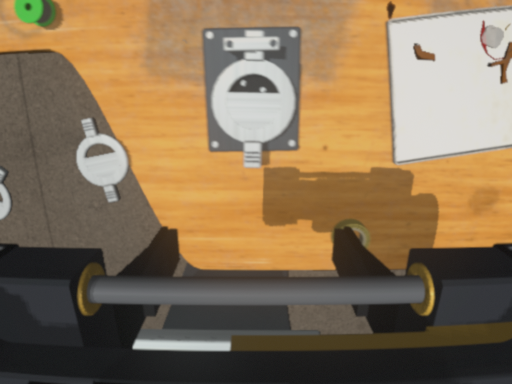

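The wrist view shows the holder plate corners at about (204,28), (299,27), (299,150) and (209,152). The flange circle is near (253,102), the free ear at (252,153), the bridge at (251,43), and the tray's left edge at x≈390.

```bash
cat > meas.py <<'E'
from h import *
import pickle
def meas(c,zf=.028,ze=.036,box=None):
    P=cloud(c); Z=P[...,2]; ok=c['z_map']>0
    b=np.ones_like(ok) if box is None else (P[...,0]>box[0])&(P[...,0]<box[1])&(P[...,1]>box[2])&(P[...,1]<box[3])
    return P,Z,ok&b
E
python3 - <<'E'
from meas import *
c=pickle.load(open('w1.pkl','rb')); P,Z,b=meas(c,box=(.40,.62,-.13,.02))
Zm=cv2.medianBlur(Z.astype(np.float32),5)
hsv=cv2.cvtColor(c['pixels'],cv2.COLOR_RGB2HSV)
# plate by colour+height : dark/gray
m=((Zm>.0045)&b).astype(np.uint8)
g=((hsv[...,1]<90)&b).astype(np.uint8)
for nm,mm,z in (('height',m,.008),('gray',g,.008)):
    cn=max(cv2.findContours(mm,0,1)[0],key=cv2.contourArea)
    pts=ray(c,cn.reshape(-1,2),z)[:,:2]
    # drop ear beyond plate
    rect=cv2.minAreaRect((pts*1000).astype(np.float32)); print(nm,rect)
    ed=[]
    y=pts[:,1];x=pts[:,0]
    mid=(x>.47)&(x<.57)
    L=mid&(y>-.05); Rr=mid&(y<-.05)
    pl=np.polyfit(x[L],y[L],1); pr=np.polyfit(x[Rr],y[Rr],1); print('sides',pl,pr)
    T=(x>.56)&(abs(y+.053)<.04); pt=np.polyfit(y[T],x[T],1); print('far edge',pt,'x at -.053',np.polyval(pt,-.053), T.sum())
# flange
fm=((Zm>.020)&b); br=((Zm>.0415)&b)
q=P[br]; print('bridge',q.mean(0),br.sum(), np.linalg.svd((q-q.mean(0))[:,:2],full_matrices=False)[2][0])
cn=max(cv2.findContours(fm.astype(np.uint8),0,1)[0],key=cv2.contourArea)
pts=ray(c,cn.reshape(-1,2),.028)[:,:2]
from scipy.optimize import least_squares
sel=abs(pts[:,1]+.053)>.016; pp=pts[sel]
res=least_squares(lambda a:np.hypot(pp[:,0]-a[0],pp[:,1]-a[1])-a[2],[.51,-.053,.046],loss='soft_l1',f_scale=.001); print('flange',res.x,abs(res.fun).mean())
e=(Zm>.02)&b&(P[...,0]<.462); q=P[e]; print('free ear',q.mean(0),e.sum(),q.min(0),q.max(0))
cv2.imwrite('pics/w1c.png',cv2.resize(c['pixels'][15:175,190:315],None,fx=3.7,fy=3.7,interpolation=cv2.INTER_CUBIC)[...,::-1])
E
```

```text
height ((197.6542510986328, -54.550262451171875), (306.95501708984375, 897.8193969726562), 0.3412320911884308)Traceback (most recent call last):
  File "<stdin>", line 17, in <module>
    raise TypeError("expected non-empty vector for x")
TypeError: expected non-empty vector for x
```

```bash
sed -i 's/return P,Z,ok&b/b=b\&(Z<.07)\&(Z>-.01); b[225:]=False; return P,Z,ok\&b/' meas.py
cat > hold.py <<'E'
from meas import *
from scipy.optimize import least_squares
c=pickle.load(open('w1.pkl','rb')); P,Z,b=meas(c,box=(.40,.62,-.13,.02))
Zm=cv2.medianBlur(Z.astype(np.float32),5)
hsv=cv2.cvtColor(c['pixels'],cv2.COLOR_RGB2HSV)
m=((Zm>.0045)&b).astype(np.uint8); g=((hsv[...,1]<90)&b).astype(np.uint8)
for nm,mm,z in (('height',m,.008),('gray',g,.008)):
    cn=max(cv2.findContours(mm,0,1)[0],key=cv2.contourArea)
    pts=ray(c,cn.reshape(-1,2),z)[:,:2]; y=pts[:,1];x=pts[:,0]
    mid=(x>.47)&(x<.57)
    L=mid&(y>-.05); Rr=mid&(y<-.05)
    pl=np.polyfit(x[L],y[L],1); pr=np.polyfit(x[Rr],y[Rr],1)
    T=(x>.56)&(abs(y+.053)<.04); N=(x<.48)&(abs(y+.053)<.045)&(abs(y+.053)>.02)
    print(nm,'sides slope',pl[0],pr[0],'y at .515',np.polyval(pl,.515),np.polyval(pr,.515),'far',np.median(x[T]),'near',np.median(x[N]))
fm=((Zm>.020)&b); br=((Zm>.0415)&b)
q=P[br]; print('bridge',q.mean(0),br.sum(), np.linalg.svd((q-q.mean(0))[:,:2],full_matrices=False)[2][0])
cn=max(cv2.findContours(fm.astype(np.uint8),0,1)[0],key=cv2.contourArea)
pts=ray(c,cn.reshape(-1,2),.028)[:,:2]
pp=pts[(abs(pts[:,1]+.053)>.016)&(pts[:,0]<.55)]
res=least_squares(lambda a:np.hypot(pp[:,0]-a[0],pp[:,1]-a[1])-a[2],[.51,-.053,.046],loss='soft_l1',f_scale=.001); print('flange',res.x,abs(res.fun).mean())
e=(Zm>.02)&b&(P[...,0]<.462); q=P[e]; print('free ear',q.mean(0),e.sum(),q.min(0),q.max(0))
cv2.imwrite('pics/w1c.png',cv2.resize(c['pixels'][15:175,190:315],None,fx=3.7,fy=3.7,interpolation=cv2.INTER_CUBIC)[...,::-1])
E
python3 hold.py
```

```text
height sides slope 0.015215616107637019 0.03356429638255898 y at .515 0.0032230929066659926 -0.10484354296397763 far 0.5880071311851081 near 0.45054341249201624
gray sides slope 0.03940504724371976 -0.002475025611092736 y at .515 0.0041583566734328045 -0.10285099343116894 far 0.5890426192796976 near 0.4521216686161021
bridge [ 0.56696171 -0.04949483  0.04495023] 779 [ 0.02174275 -0.9997636 ]
flange [ 0.5086876  -0.05181018  0.0454292 ] 0.0002598957187145445
free ear [ 0.44968502 -0.05108007  0.03530719] 385 [ 0.43672548 -0.06242728  0.00826176] [ 0.46144458 -0.03963173  0.03794813]
```

View pics/w1c.png

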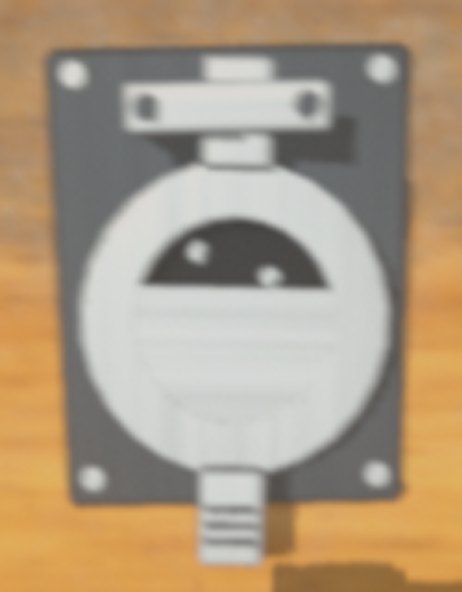

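The crop confirms it: the D opening is on the bridge side, the opening ear is under the bridge bar at crop (237,107), and the ribbed plain ear is free at (232,520). The wrist, top and plate fits agree on a dish centre of about (0.509, -0.051) and a holder yaw of about 0.02 rad.

```bash
python3 - <<'E'
from h import *
s=r.read_state(); print(s['time'],s['ee_pos'],s['joint_vel'].round(3))
print(to_tool(s,(.449,-.0516,.0185),down(.012)))
E
```

```text
1.5333 [ 0.44141237 -0.05126185  0.23058889] [ 0.037 -0.005  0.07   0.011  0.005  0.003  0.117]
(array([-0.0009, -0.0014, -0.0041]), array([  7.3,   0.6, 212.1]))
```

apply_moves --force 50 --pt "0 0 0 4 0 40 0.2" --pt "0 0 0 7 0 80 0.2" --pt "0 0 0 7 0 120 0.2" --pt "0 0 0 7 0 150 0.2" --pt "0 0 0 7 0 165 0.2" --pt "0 0 0 7 0 165 0.2" --pt "0 0 0 7 0 165 0.2" --pt "0 0 0 7 0 165 0.2"

```text
time: 2.2
ee_pos: [0.448, -0.0585, 0.0664]
eef_rot: [1.0, -0.0, 0.001, 0.0]
ft_force: [0.5, 0.1, -0.3]
width: 0.0529
grip_force: 0.0
```

```bash
python3 - <<'E'
from h import *
s=r.read_state(); print(s['time'],s['ee_pos'],s['width'],s['joint_vel'].round(3))
print(to_tool(s,(.449,-.0516,.0185),down(.012)))
E
```

```text
2.2 [ 0.44796219 -0.0584829   0.06641089] 0.0529188784624372 [ 0.003 -0.014 -0.001 -0.006  0.003 -0.003 -0.001]
(array([ 0.0004, -0.0017, -0.0121]), array([ 1. , -6.9, 47.9]))
```

apply_moves --force 50 --pt "0 0 -0.012 1 -6.5 0 0.2" --pt "0 0 -0.012 1 -6.5 25 0.2" --pt "0 0 -0.012 1 -6.5 40 0.2" --pt "0 0 -0.012 1 -6.5 48 0.2" --pt "0 0 -0.012 1 -6.5 48 0.2" --pt "0 0 -0.012 1 -6.5 48 -0.2" --pt "0 0 -0.012 1 -6.5 48 -0.4" --pt "0 0 -0.012 1 -6.5 48 -0.6" --pt "0 0 -0.012 1 -6.5 48 -1" --pt "0 0 -0.012 1 -6.5 48 -1" --pt "0 0 -0.012 1 -6.5 48 -1" --pt "0 0 -0.012 1 -6.5 48 -1"

```text
time: 3.2
ee_pos: [0.4482, -0.052, 0.0174]
eef_rot: [1.0, 0.006, 0.0, 0.0]
ft_force: [-0.5, -0.2, 1.9]
width: 0.0193
grip_force: 50.0
```

```bash
python3 - <<'E'
from h import *
s=r.read_state(); print(s)
E
```

```text
{'time': 3.2, 'joint_positions': array([ 0.58008169,  0.24881583, -0.60824543,  2.08666879,  0.18750864,
        0.85776967, -1.69585076]), 'joint_vel': array([-2.34088738e-04,  3.68790310e-04, -8.08625313e-04, -2.26756926e-03,
        6.88728938e-04, -7.64500872e-05,  2.20656355e-03]), 'joint_torque': array([-1.89462723e-02, -4.09846830e+01, -4.25322801e+00, -2.92180878e+01,
       -6.49768190e-03, -2.57448312e-01, -1.64968043e-02]), 'ee_pos': array([ 0.44821238, -0.05195426,  0.0173782 ]), 'eef_rot': array([9.99982112e-01, 5.97709539e-03, 1.73195839e-04, 1.40732473e-04]), 'ft_force': array([-0.54917573, -0.23809484,  1.91374034]), 'torque': array([0.01870878, 0.10078988, 0.00709103]), 'grip_force': 49.98624086380005, 'width': 0.0193306587649564}
```

apply_moves --force 55 --pt "0 0 0 0 0 0 -0.4" --pt "0 0 0 0 0 0 -0.3" --pt "0 0 0 0 0 -1.7 -0.3" --pt "0 0 0 0 0 -1.7 -0.3" --pt "0 0 0 0 0 -1.7 -0.5" --pt "0 0 0 0 0 -1.7 -1" --pt "0 0 0 0 0 -1.7 -1" --pt "0 0 0 0 0 -1.7 -1"

```text
time: 3.87
ee_pos: [0.4481, -0.0519, 0.0188]
eef_rot: [1.0, 0.006, -0.0, 0.0]
ft_force: [-0.9, -0.9, -0.7]
width: 0.0195
grip_force: 55.0
```

```bash
cat > path.py <<'E'
from h import *
s=r.read_state(); print(s['time'],s['ee_pos'],s['ft_force'].round(1),s['width'],s['grip_force'])
p0=s['ee_pos']; R0=R.from_quat(s['eef_rot']); y=.02; a=np.array([np.cos(y),np.sin(y),0]); n=np.array([-np.sin(y),np.cos(y),0])
piv=np.array([.509,-.051,.024])+.043*a
def row(th,draw,up):
    Q=R.from_rotvec(n*np.radians(th))
    p=piv+Q.apply(p0-piv)-a*draw*1e-3+[0,0,up*1e-3]
    rv,t=to_tool(s,p,Q*R0); print((th,draw,up),rv.round(3),t)
for th in (2,4,6,8,10,12): row(th,0,0)
for d in (5,10,15,20,25,30,35): row(12,d,.8)
row(12,40,10);row(12,40,40)
E
python3 path.py
```

```text
3.8667 [ 0.44805352 -0.05186993  0.0188259 ] [-0.9 -0.9 -0.7] 0.01954824796731299 54.997238516807556
(2, 0, 0) [-0.    -0.035 -0.   ] [-0.1  0.  -3.6]
(4, 0, 0) [-0.001 -0.07  -0.   ] [-0.1  0.  -7.3]
(6, 0, 0) [-0.001 -0.105 -0.   ] [  0.    0.  -10.9]
(8, 0, 0) [-0.001 -0.14  -0.   ] [  0.3  -0.  -14.5]
(10, 0, 0) [-0.001 -0.174 -0.   ] [  0.7  -0.  -18.1]
(12, 0, 0) [-0.002 -0.209 -0.   ] [  1.2  -0.  -21.7]
(12, 5, 0.8) [-0.002 -0.209 -0.   ] [ -3.8   0.  -22.5]
(12, 10, 0.8) [-0.002 -0.209 -0.   ] [ -8.8   0.1 -22.5]
(12, 15, 0.8) [-0.002 -0.209 -0.   ] [-13.8   0.1 -22.5]
(12, 20, 0.8) [-0.002 -0.209 -0.   ] [-18.8   0.2 -22.5]
(12, 25, 0.8) [-0.002 -0.209 -0.   ] [-23.8   0.2 -22.5]
(12, 30, 0.8) [-0.002 -0.209 -0.   ] [-28.8   0.2 -22.5]
(12, 35, 0.8) [-0.002 -0.209 -0.   ] [-33.8   0.3 -22.5]
(12, 40, 10) [-0.002 -0.209 -0.   ] [-38.8   0.3 -31.7]
(12, 40, 40) [-0.002 -0.209 -0.   ] [-38.8   0.3 -61.7]
```

apply_moves --pt "0 -0.018 0 0 0 -1.8 -1" --pt "0 -0.035 0 -0.1 0 -3.6 -1" --pt "0 -0.07 0 -0.1 0 -7.3 -1" --pt "0 -0.105 0 0 0 -10.9 -1" --pt "0 -0.14 0 0.3 0 -14.5 -1" --pt "0 -0.174 0 0.7 0 -18.1 -1" --pt "0 -0.209 0 1.2 0 -21.7 -1" --pt "0 -0.209 0 1.2 0 -21.7 -1" --pt "0 -0.209 0 1.2 0 -21.7 -1" --pt "0 -0.209 0 1.2 0 -21.7 -1"

```text
time: 4.7
ee_pos: [0.449, -0.0518, 0.0402]
eef_rot: [0.995, 0.006, -0.104, 0.001]
ft_force: [0.3, -0.9, -1.2]
width: 0.0193
grip_force: 55.0
```

```bash
python3 - <<'E'
from h import *
import pickle
s=r.read_state(); print(s['ee_pos'],s['ft_force'].round(1),s['torque'].round(2),s['width'],s['grip_force'])
c=r.camera('side'); pickle.dump(c,open('s2.pkl','wb')); w=r.camera('wrist'); pickle.dump(w,open('w2.pkl','wb'))
a=cv2.resize(c['pixels'][180:240,215:300],(510,360),interpolation=cv2.INTER_CUBIC); b=cv2.resize(w['pixels'][0:240,130:370],(240,360)[::1]) 
cv2.imwrite('pics/lift.png',np.hstack([a,b])[...,::-1])
E
```

```text
[ 0.44903333 -0.05176046  0.0402225 ] [ 0.3 -0.9 -1.2] [ 0.03 -0.32  0.  ] 0.01934211968534881 54.99694347381592
```

View pics/lift.png

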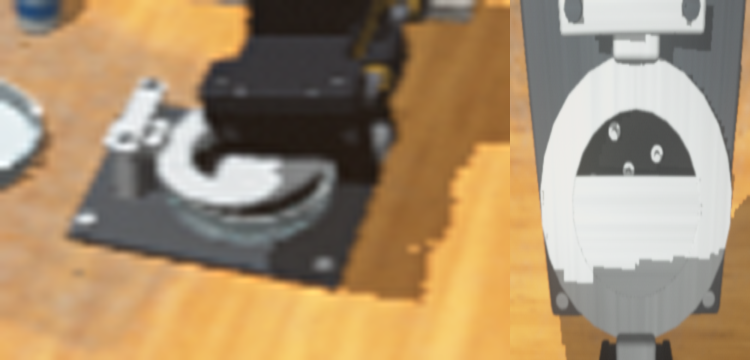

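Left (side view): the near edge is raised and the far edge rests on the dish rim. Right (wrist view): the far ear is still between the bridge posts. Next I draw it out along the holder axis.

apply_moves --pt "0 0 0 -0.2 0 -0.8 -1" --pt "0 0 0 -3.6 0 -0.1 -1" --pt "0 0 0 -7 0 0.7 -1" --pt "0 0 0 -10.5 0 1.4 -1" --pt "0 0 0 -13.9 0 2.1 -1" --pt "0 0 0 -17.3 0.1 2.9 -1" --pt "0 0 0 -20.7 0.1 3.6 -1" --pt "0 0 0 -24 0.2 4.3 -1" --pt "0 0 0 -26.6 0.2 4.8 -1" --pt "0 0 0 -26.6 0.2 4.8 -1" --pt "0 0 0 -26.6 0.2 4.8 -1" --pt "0 0 0 -29 0.2 2 -1" --pt "0 0 0 -33 0.2 -1.2 -1" --pt "0 0 0 -38 0.2 -11 -1" --pt "0 0 0 -43.4 0.2 -21.4 -1" --pt "0 0 0 -48 0.2 -40 -1" --pt "0 0 0 -53.7 0.2 -60 -1" --pt "0 0 0 -53.7 0.2 -60 -1" --pt "0 0 0 -53.7 0.2 -60 -1"

```text
time: 6.38
ee_pos: [0.4096, -0.0527, 0.1118]
eef_rot: [0.995, 0.006, -0.103, 0.001]
ft_force: [0.2, -0.5, -0.6]
width: 0.0195
grip_force: 55.0
```

```bash
python3 - <<'E'
from h import *
import pickle
s=r.read_state(); print(s['time'],s['ee_pos'],s['eef_rot'],s['ft_force'].round(1),s['joint_positions'].round(2),s['width'])
w=r.camera('wrist'); pickle.dump(w,open('w3.pkl','wb')); t=r.camera('top'); 
b=w['pixels'][0:260,130:512]; a=cv2.resize(t['pixels'][140:240,190:370],(540,300),interpolation=cv2.INTER_CUBIC)
o=np.zeros((560,540,3),np.uint8); o[:260,:382]=b; o[260:]=a
cv2.imwrite('pics/out.png',o[...,::-1])
E
```

```text
6.3833 [ 0.40959037 -0.05270655  0.11177613] [ 0.99464482  0.00578893 -0.10318297  0.00120196] [ 0.2 -0.5 -0.6] [ 0.59  0.18 -0.62  1.94  0.11  1.26 -1.64] 0.01953565189942164
```

View pics/out.png

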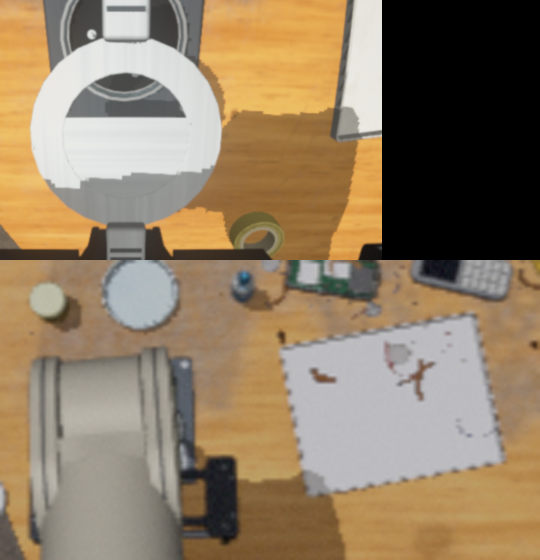

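The wrist view shows the cover gripped by the plain ear at (125,240), clear of the bridge, with the opening ear at the far end. The top view shows the tray clear. I'll work out the level/lift and carry rows, and check for loose items in the tray.

```bash
python3 - <<'E'
from h import *
import pickle
c=pickle.load(open('w1.pkl','rb')); P=cloud(c); Z=cv2.medianBlur(P[...,2].astype(np.float32),5)
for u,v in ((425,52),(492,37),(505,70),(450,100),(480,120)): print((u,v),P[v,u][:2].round(3),Z[v,u])
s=r.read_state()
print(to_tool(s,(.43,-.08,.18),down(0.0)))
class D(dict):pass
s2=dict(ee_pos=np.array([.43,-.08,.18]),eef_rot=down(0.).as_quat())
yw=np.radians(-80.6)
print(to_tool(s2,(.525,-.262,.15),down(yw)), to_tool(s2,(.525,-.262,.03),down(yw)))
E
```

```text
(425, 52) [ 0.567 -0.247] 0.0060117664
(492, 37) [ 0.589 -0.329] 0.0037960694
(505, 70) [ 0.553 -0.352] 0.005216711
(450, 100) [ 0.515 -0.289] 0.0014099793
(480, 120) [ 0.492 -0.333] 0.0012610961
(array([0.0016, 0.2094, 0.0119]), array([  6. ,  27.7, -72.6]))
(array([ 0.    , -0.    ,  1.4067]), array([ 95., 182.,  30.])) (array([ 0.    , -0.    ,  1.4067]), array([ 95., 182., 150.]))
```

apply_moves --pt "0 0 0 0 0 -20 -1" --pt "0 0.1 0.01 3 10 -45 -1" --pt "0.0016 0.2094 0.012 6 27.7 -72.6 -1" --pt "0.0016 0.2094 0.012 6 27.7 -72.6 -1" --pt "0.0016 0.2094 0.012 6 27.7 -72.6 -1" --pt "0.0016 0.2094 0.012 6 27.7 -72.6 -1"

```text
time: 6.98
ee_pos: [0.4296, -0.0798, 0.1792]
eef_rot: [1.0, -0.0, -0.001, -0.0]
ft_force: [0.3, -0.6, -0.4]
width: 0.0194
grip_force: 55.0
```

```bash
python3 - <<'E'
from h import *
s=r.read_state(); print(s['joint_positions'].round(2),s['width'])
yw=np.radians(-80.6)
for z in (.15,.04,.0038): print(to_tool(s,(.5054,-.2655,z),down(yw)))
E
```

```text
[ 0.69 -0.02 -0.59  1.96 -0.02  1.21 -1.47] 0.01944423728694961
(array([1.1000e-03, 2.2000e-03, 1.4063e+00]), array([ 76. , 185.7,  29. ]))
(array([1.1000e-03, 2.2000e-03, 1.4063e+00]), array([ 76.2, 185.8, 139. ]))
(array([1.1000e-03, 2.2000e-03, 1.4063e+00]), array([ 76.3, 185.8, 175.2]))
```

apply_moves --pt "0 0 0.08 6 12 0 -1" --pt "0 0 0.2 12 30 0 -1" --pt "0 0 0.32 19 48 0 -1" --pt "0 0 0.44 25 64 3 -1" --pt "0 0 0.56 31 80 6 -1" --pt "0 0 0.68 38 96 9 -1" --pt "0 0 0.8 45 112 12 -1" --pt "0 0 0.92 52 128 15 -1" --pt "0 0 1.04 58 144 18 -1" --pt "0 0 1.16 65 160 22 -1" --pt "0 0 1.28 71 175 26 -1" --pt "0 0 1.36 75 183 29 -1" --pt "0 0 1.406 76 185.7 45 -1" --pt "0 0 1.406 76 185.7 70 -1" --pt "0 0 1.406 76 185.7 95 -1" --pt "0 0 1.406 76 185.7 120 -1" --pt "0 0 1.406 76 185.7 135 -1" --pt "0 0 1.406 76 185.7 140 -1" --pt "0 0 1.406 76 185.7 140 -1" --pt "0 0 1.406 76 185.7 140 -1"

```text
time: 8.65
ee_pos: [0.5065, -0.265, 0.0395]
eef_rot: [0.763, -0.646, -0.001, -0.0]
ft_force: [-0.2, -1.1, -1.1]
width: 0.0194
grip_force: 55.0
```

```bash
python3 - <<'E'
from h import *
import pickle
s=r.read_state(); print(s['joint_positions'].round(2),s['width'],s['ft_force'],s['torque'])
print(to_tool(s,(.5054,-.2655,.0038),down(np.radians(-80.6))))
w=r.camera('wrist'); pickle.dump(w,open('w4.pkl','wb')); P=cloud(w)
cv2.imwrite('pics/tray.png',w['pixels'][...,::-1])
m=(P[...,2]>.03)&(P[...,2]<.065)&(P[...,1]<-.29)&(P[...,1]>-.38)&(abs(P[...,0]-.515)<.05)
q=P[m]; A=np.c_[q[:,:2]-q[:,:2].mean(0),np.ones(len(q))]; print(q.mean(0),np.linalg.lstsq(A,q[:,2],rcond=None)[0],len(q))
E
```

```text
[ 0.47  0.39 -0.08  1.79  0.04  0.96 -2.6 ] 0.01941492411149918 [-0.24679725 -1.09419665 -1.08462902] [ 0.19068112 -0.03112904 -0.01916381]
(array([0.0011, 0.0014, 0.0015]), array([ 0.4,  1.2, 35.7]))
[ 0.51654778 -0.33090895  0.0488129 ] [ 0.00725122 -0.04000957  0.0488129 ] 24682
```

View pics/tray.png

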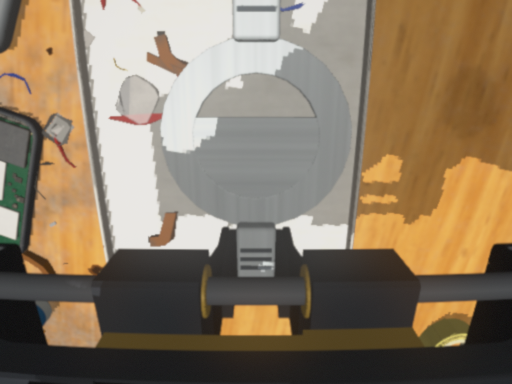

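The wrist view shows the cover over the tray, held by the ribbed plain ear at (257,250), with the opening ear outward at (257,15). The tray edges are at x≈95 and x≈360. I'll check whether the apparent tilt is real, and check joint 7's margin.

```bash
python3 - <<'E'
from h import *
import pickle
print(r.read_state()['joint_positions'])
def slope(f,x0,y0,rad,zl,zh):
    P=cloud(pickle.load(open(f,'rb')))
    m=(P[...,2]>zl)&(P[...,2]<zh)&(np.hypot(P[...,0]-x0,P[...,1]-y0)<rad); m[240:]=False
    q=P[m]; A=np.c_[q[:,:2]-q[:,:2].mean(0),np.ones(len(q))]; k=np.linalg.lstsq(A,q[:,2],rcond=None)[0]
    print(f,k,len(q), np.std(q[:,2]-A@k))
slope('w1.pkl',.509,-.051,.043,.022,.034)
slope('w1.pkl',.509,-.2,.06,-.01,.01)
slope('w4.pkl',.516,-.327,.043,.03,.07)
slope('w4.pkl',.5,-.33,.25,-.008,.008)
E
```

```text
[ 0.46988498  0.3892943  -0.08022077  1.79168844  0.03646107  0.96180591
 -2.6016181 ]
w1.pkl [0.00078327 0.00039464 0.02763665] 4193 0.000805042323327566
w1.pkl [ 0.00520248 -0.01943155  0.00029831] 7749 0.0013400217894100664
w4.pkl [ 0.00211516 -0.00739599  0.04836549] 21811 0.000859339766240068
w4.pkl [0.00829543 0.00197304 0.00078074] 91628 0.0015696667201657735
```

apply_moves --pt "0 0 -0.12 0 8 5 -1" --pt "0 0 -0.12 0 8 15 -1" --pt "0 0 -0.12 0 8 24 -1" --pt "0 0 -0.12 0 8 29 -1" --pt "0 0 -0.12 0 8 32 -1" --pt "0 0 -0.12 0 8 33.5 -1" --pt "0 0 -0.12 0 8 34.5 -1" --pt "0 0 -0.12 0 8 35 -1" --pt "0 0 -0.12 0 8 35 -1"

```text
time: 9.45
ee_pos: [0.4988, -0.2669, 0.0053]
eef_rot: [0.8, -0.6, 0.0, -0.0]
ft_force: [0.2, 0.1, -0.7]
width: 0.0189
grip_force: 55.0
```

apply_moves --pt "0 0 0 0 0 0.8 -1" --pt "0 0 0 0 0 1.6 -1" --pt "0 0 0 0 0 1.6 -1" --pt "0 0 0 0 0 1.6 -1"

```text
time: 9.78
ee_pos: [0.4987, -0.2669, 0.0036]
eef_rot: [0.8, -0.6, 0.0, -0.0]
ft_force: [0.2, -0.6, -0.2]
width: 0.0195
grip_force: 55.0
```

```bash
python3 - <<'E'
from h import *
s=r.read_state(); print(s['joint_positions'].round(3),s['ee_pos'],s['ft_force'],s['torque'],s['eef_rot'])
E
```

```text
[ 0.492  0.429 -0.097  1.829  0.051  0.886 -2.485] [ 0.49866197 -0.26693948  0.00359517] [ 0.22662969 -0.61199103 -0.17783326] [ 0.12983705  0.03141404 -0.02271851] [ 8.00248258e-01 -5.99668773e-01  1.45172883e-04 -2.60375529e-04]
```

apply_moves --pt "0 0 0 0 0 0.5 -1" --pt "0 0 0 0 0 0.9 -1" --pt "0 0 0 0 0 0.9 -1"

```text
time: 10.03
ee_pos: [0.4987, -0.2669, 0.0032]
eef_rot: [0.8, -0.6, 0.0, -0.0]
ft_force: [-2.6, 2.8, 6.7]
width: 0.0195
grip_force: 55.0
```

```bash
python3 - <<'E'
from h import *
s=r.read_state(); print(s['ee_pos'],s['ft_force'],s['torque'],s['width'])
E
```

```text
[ 0.49871    -0.26686415  0.00323596] [-2.64269989  2.80912648  6.65052478] [ 0.41055308  0.67792663 -0.00869658] 0.019534207100909036
```

apply_moves --pt "0 0 0 0 0 0 -0.4" --pt "0 0 0 0 0 0 -0.1" --pt "0 0 0 0 0 0 0.1" --pt "0 0 0 0 0 0 0.1" --pt "0 0 0 0 0 -10 0.1" --pt "0 0 0 0 0 -40 0.1" --pt "0 0 0 0 0 -75 0.2" --pt "0 0 -0.12 10 0 -100 0.2" --pt "0 0 -0.24 20 0 -110 0.2" --pt "0 0 -0.36 30 0 -110 0.2" --pt "0 0 -0.48 40 0 -110 0.2" --pt "0 0 -0.6 50 0 -110 0.2" --pt "0 0 -0.72 60 0 -110 0.2" --pt "0 0 -0.84 70 0 -110 0.2" --pt "0 0 -0.96 80 0 -110 0.2" --pt "0 0 -1.08 90 0 -110 0.2" --pt "0 0 -1.2 100 0 -110 0.2" --pt "0 0 -1.32 110 0 -110 0.2" --pt "0 0 -1.44 120 0 -110 0.2" --pt "0 0 -1.56 120 0 -110 0.2"

```text
time: 11.7
ee_pos: [0.532, -0.3844, 0.1132]
eef_rot: [0.99, 0.138, 0.0, 0.001]
ft_force: [-0.7, -0.4, -0.3]
width: 0.0522
grip_force: 0.0
```

apply_moves --pt "0 0 -0.12 0 0 0 0.2" --pt "0 0 -0.24 0 0 0 0.2" --pt "0 0 -0.36 0 0 0 0.2" --pt "0 0 -0.48 0 0 0 0.2" --pt "0 0 -0.6 0 0 0 0.2" --pt "0 0 -0.72 0 0 0 0.2" --pt "0 0 -0.84 0 0 0 0.2" --pt "0 0 -0.96 0 0 0 0.2" --pt "0 0 -1.08 0 0 0 0.2" --pt "0 0 -1.2 0 0 0 0.2" --pt "0 0 -1.32 0 0 0 0.2" --pt "0 0 -1.44 0 0 0 0.2" --pt "0 0 -1.56 0 0 0 0.2" --pt "0 0 -1.582 0 0 0 0.2" --pt "0 0 -1.582 0 0 0 0.2" --pt "0 0 -1.582 0 0 0 0.2" --pt "0 0 -1.582 0 0 0 0.2"

```text
time: 13.12
ee_pos: [0.5323, -0.3822, 0.1128]
eef_rot: [0.601, 0.8, 0.0, 0.0]
ft_force: [-0.4, -0.0, -0.4]
width: 0.0521
grip_force: 0.0
```

```bash
cat > tr.py <<'E'
from h import *
from scipy.optimize import least_squares
import pickle
s=r.read_state(); print(s['time'],s['joint_positions'].round(2),s['ee_pos'],s['eef_rot'].round(4),s['width'])
w=r.camera('wrist'); pickle.dump(w,open('w5.pkl','wb')); P=cloud(w)
Z=cv2.medianBlur(P[...,2].astype(np.float32),5)
b=(abs(P[...,0]-.52)<.1)&(P[...,1]<-.22)&(P[...,1]>-.43)&(P[...,2]<.04); b[300:]=False
m=b&(Z>.0095)
n,lab,st,ce=cv2.connectedComponentsWithStats(m.astype(np.uint8)); i=1+np.argmax(st[1:,4]); m=lab==i
cn=max(cv2.findContours(m.astype(np.uint8),0,1)[0],key=cv2.contourArea)
pts=ray(w,cn.reshape(-1,2),.013)[:,:2]
res=least_squares(lambda a:np.hypot(pts[:,0]-a[0],pts[:,1]-a[1])-.046,[.516,-.327],loss='cauchy',f_scale=.001); print('cover centre',res.x,np.median(abs(res.fun)))
d=np.hypot(*(P[...,:2]-res.x).transpose(2,0,1)); e=m&(d>.05)&(d<.076)&(Z>.015)
q=P[e]; print('ears pts',len(q))
for sgn in (1,-1):
    k=q[sgn*(q[:,1]-res.x[1])>0]
    if len(k): v=k.mean(0)[:2]-res.x; print(sgn,len(k),k.mean(0),np.linalg.norm(v),np.degrees(np.arctan2(v[1],v[0])))
o=w['pixels'].copy(); o[m&(np.indices(m.shape).sum(0)%3==0)]=[255,0,0]; cv2.imwrite('pics/tr5.png',o[...,::-1])
E
python3 tr.py
```

```text
13.1167 [ 0.97  0.54 -0.57  1.48  0.3   1.21  0.64] [ 0.53225092 -0.38219677  0.11283836] [6.007e-01 7.995e-01 1.000e-04 2.000e-04] 0.05206109102820308
cover centre [ 0.51542198 -0.32596107] 0.0010912100439261913
ears pts 1500
1 906 [ 0.49841823 -0.2672651   0.02064535] 0.06110927791175369 106.15587741161745
-1 594 [ 0.53242894 -0.38407702  0.02046851] 0.060553289243419677 -73.68849554892648
```

View pics/tr5.png

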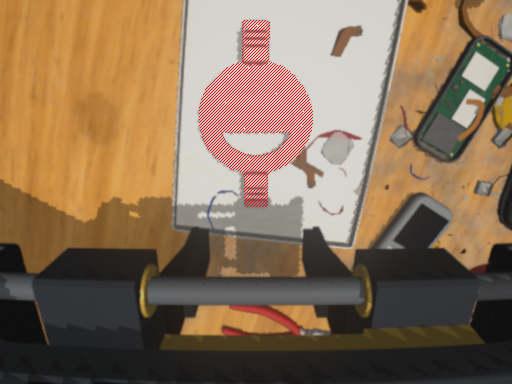

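The mask overlay covers the whole cover, lying flat in the tray. The opening ear at (256,188) sits directly ahead of the fingers, and the plain ribbed ear is at (256,40). The fit matches the known sizes, so I'll grip the opening ear.

apply_moves --force 55 --pt "0 0 0 -1.3 0 35 0.2" --pt "0 0 0 -1.3 0 70 0.2" --pt "0 0 0 -1.3 0 90 0.2" --pt "0 0 0 -1.3 0 103 0.2" --pt "0 0 0 -1.3 0 108.5 0.2" --pt "0 0 0 -1.3 0 108.5 0.2" --pt "0 0 0 -1.3 0 108.5 0.2" --pt "0 0 0 -1.3 0 108.5 -0.2" --pt "0 0 0 -1.3 0 108.5 -0.4" --pt "0 0 0 -1.3 0 108.5 -0.6" --pt "0 0 0 -1.3 0 108.5 -1" --pt "0 0 0 -1.3 0 108.5 -1" --pt "0 0 0 -1.3 0 108.5 -1" --pt "0 0 0 -1.3 0 108.5 -1"

```text
time: 14.33
ee_pos: [0.5327, -0.3834, 0.0042]
eef_rot: [0.599, 0.8, 0.0, 0.0]
ft_force: [-0.4, 0.2, 1.1]
width: 0.0191
grip_force: 55.0
```

```bash
python3 - <<'E'
from h import *
s=r.read_state()
print(to_tool(s,(.415,-.06,.18),down(.02)), s['joint_positions'].round(2))
E
```

```text
(array([ 4.0000e-04, -5.0000e-04,  1.8359e+00]), array([ 343.5,  -21.9, -175.8])) [ 0.95  0.66 -0.54  1.55  0.37  1.03  0.6 ]
```

apply_moves --pt "0 0 0 0 0 -2 -1" --pt "0 0 0 0 0 -5 -1" --pt "0 0 0 0 0 -15 -1" --pt "0 0 0 0 0 -35 -1" --pt "0 0 0 0 0 -60 -1" --pt "0 0 0 0 0 -90 -1" --pt "0 0 0 0 0 -120 -1" --pt "0 0 0 0 0 -150 -1" --pt "0 0 0 0 0 -165 -1" --pt "0 0 0 0 0 -172 -1" --pt "0 0 0 0 0 -172 -1"

```text
time: 15.25
ee_pos: [0.5333, -0.3837, 0.1784]
eef_rot: [0.599, 0.8, 0.0, 0.002]
ft_force: [-0.8, -0.5, -0.5]
width: 0.0195
grip_force: 55.0
```

```bash
python3 - <<'E'
from h import *
s=r.read_state()
print(s['width'],s['torque'].round(2),to_tool(s,(.415,-.06,.18),down(.02)), s['joint_positions'].round(2))
E
```

```text
0.019487145446776707 [-0.02 -0.16 -0.05] (array([ 3.8000e-03, -5.0000e-04,  1.8359e+00]), array([343.9, -22.5,  -2.5])) [ 0.98  0.49 -0.59  1.41  0.27  1.33  0.66]
```

apply_moves --pt "0 0 0.08 12 -1 0 -1" --pt "0 0 0.19 32 -2 0 -1" --pt "0 0 0.3 54 -4 0 -1" --pt "0 0 0.41 76 -5 0 -1" --pt "0 0 0.53 98 -6 0 -1" --pt "0 0 0.65 120 -8 0 -1" --pt "0 0 0.77 142 -9 0 -1" --pt "0 0 0.89 164 -11 0 -1" --pt "0 0 1.01 186 -12 0 -1" --pt "0 0 1.13 208 -14 0 -1" --pt "0 0 1.25 230 -15 0 -1" --pt "0 0 1.37 252 -17 0 -1" --pt "0 0 1.49 274 -18 0 -1" --pt "0 0 1.61 296 -20 0 -1" --pt "0 0 1.72 318 -21 0 -1" --pt "0 0 1.8 334 -22 0 -1" --pt "0 0 1.836 344 -22.5 0 -1" --pt "0 0 1.836 344 -22.5 0 -1" --pt "0 0 1.836 344 -22.5 0 -1" --pt "0 0 1.836 344 -22.5 0 -1"

```text
time: 16.92
ee_pos: [0.414, -0.0604, 0.1756]
eef_rot: [1.0, 0.01, -0.0, -0.0]
ft_force: [-0.4, -0.7, -1.4]
width: 0.0195
grip_force: 55.0
```

```bash
cat > ins.py <<'E'
from h import *
import pickle,sys
s=r.read_state(); print(s['time'],s['ee_pos'],s['joint_positions'].round(2),s['width'])
y=.02; a=np.array([np.cos(y),np.sin(y),0]); n=np.array([-np.sin(y),np.cos(y),0])
C=np.array([.509,-.051,0]); piv=C+.043*a+[0,0,.024]
p0=C-.06*a+[0,0,.0192]; R0=down(y)
def row(th,draw,up):
    Q=R.from_rotvec(n*np.radians(th))
    p=piv+Q.apply(p0-piv)-a*draw*1e-3+[0,0,up*1e-3]
    rv,t=to_tool(s,p,Q*R0); print((th,draw,up),p.round(4),rv.round(3),t)
E
cat > ins1.py <<'E'
from ins import *
for k in ((12,42,50),(12,36,14)): row(*k)
w=r.camera('wrist'); pickle.dump(w,open('w6.pkl','wb')); P=cloud(w)
Z=cv2.medianBlur(P[...,2].astype(np.float32),5)
br=(P[...,2]>.04)&(P[...,2]<.055)&(abs(P[...,0]-.567)<.02)&(abs(P[...,1]+.05)<.045); print('bridge',P[br].mean(0),br.sum())
cv2.imwrite('pics/pre.png',w['pixels'][:280][...,::-1])
m=(Z>.15)&(Z<.22)&(P[...,0]<.53)&(P[...,0]>.42)&(abs(P[...,1]+.06)<.06); m[270:]=0
q=P[m]; A=np.c_[q[:,:2]-q[:,:2].mean(0),np.ones(len(q))]; print(q.mean(0),np.linalg.lstsq(A,q[:,2],rcond=None)[0],len(q))
E
python3 ins1.py
```

```text
16.9167 [ 0.41403988 -0.06041433  0.17560034] [ 0.72 -0.07 -0.65  2.   -0.05  1.2  -1.46] 0.019499637363658222
(12, 42, 50) [ 0.4083 -0.053   0.0907] [-0.    -0.209  0.001] [-5.6 -7.5 84.9]
(12, 36, 14) [ 0.4143 -0.0529  0.0547] [-0.    -0.209  0.001] [  0.4  -7.5 120.9]
bridge [ 0.56358532 -0.02998444  0.04494817] 207
[ 0.47634063 -0.05977727  0.18595795] [-0.03416705 -0.00046925  0.18595795] 29326
```

View pics/pre.png

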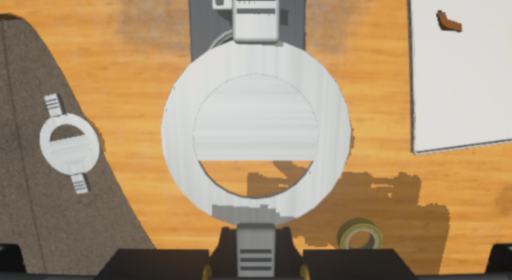

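The wrist view shows the cover held by the opening ear at (255,250), with the D opening on the near side at (253,178). The plain ear at (257,20) points at the bridge. Next I fit the cover's pose relative to the tool.

```bash
cat > ins2.py <<'E'
from ins import *
from scipy.optimize import least_squares
w=pickle.load(open('w6.pkl','rb')); P=cloud(w)
Z=cv2.medianBlur(P[...,2].astype(np.float32),5)
p=s['ee_pos']; m=(Z>.165)&(Z<.21)&(P[...,0]>.43)
m[235:]=0
cn=max(cv2.findContours(m.astype(np.uint8),0,1)[0],key=cv2.contourArea).reshape(-1,2); cn=cn[cn[:,1]<232]
fl=m&(np.hypot(P[...,0]-.474,P[...,1]+.06)<.044)&(P[...,0]>.44)
q=P[fl]; A=np.c_[q[:,:2]-[.474,-.06],np.ones(len(q))]; k=np.linalg.lstsq(A,q[:,2],rcond=None)[0]; print('plane',k)
pts=ray(w,cn,k[2])[:,:2]
res=least_squares(lambda a:np.hypot(pts[:,0]-a[0],pts[:,1]-a[1])-.046,[.474,-.06],loss='cauchy',f_scale=.0007); print('centre rel TCP',res.x-p[:2],np.median(abs(res.fun)),'flange top above tip',k[2]-p[2])
br=(Z>.039)&(Z<.055)&(P[...,0]>.54)&(P[...,0]<.6)&(abs(P[...,1]+.05)<.045); print('bridge ymin/max x',np.percentile(P[br][:,1],[2,98]),np.percentile(P[br][:,0],[2,98]))
E
python3 ins2.py
```

```text
16.9667 [ 0.41418203 -0.06045252  0.17571369] [ 0.72 -0.07 -0.65  2.   -0.05  1.2  -1.46] 0.019124697335561117
plane [0.04013683 0.00125826 0.18415102]
centre rel TCP [0.059175   0.00057629] 0.0009579889031483407 flange top above tip 0.008437321339326342
bridge ymin/max x [-0.03776775 -0.02197541] [0.5603952  0.56727519]
```

```bash
cat > pl.py <<'E'
from h import *
import pickle
from scipy.optimize import least_squares
def plane(f,c,zl,zh,rows=230):
    P=cloud(pickle.load(open(f,'rb'))); m=(P[...,2]>zl)&(P[...,2]<zh)&(np.hypot(P[...,0]-c[0],P[...,1]-c[1])<.043); m[rows:]=0
    m=cv2.erode(m.astype(np.uint8),np.ones((5,5)))>0
    q=P[m]-[c[0],c[1],0]
    k=least_squares(lambda k:q[:,0]*k[0]+q[:,1]*k[1]+k[2]-q[:,2],[0,0,np.median(q[:,2])],loss='soft_l1',f_scale=.0007).x
    print(f,k.round(4),len(q))
    for lo in np.arange(-.04,.04,.01):
        g=q[(q[:,0]>lo)&(q[:,0]<lo+.01)]; 
        if len(g)>20: print('  x%.3f y.. z %.4f n%d'%(lo+.005,np.median(g[:,2]),len(g)),end=';')
    print()
if __name__=='__main__':
    plane('w6.pkl',(.4735,-.06),.165,.21); plane('w1.pkl',(.509,-.051),.02,.034); plane('w4.pkl',(.516,-.327),.03,.07)
E
python3 pl.py
```

```text
w6.pkl [-0.0026  0.0004  0.1836] 18092
  x-0.035 y.. z 0.1837 n1397;  x-0.025 y.. z 0.1837 n1210;  x-0.015 y.. z 0.1837 n850;  x-0.005 y.. z 0.1836 n2874;  x0.005 y.. z 0.1835 n3265;  x0.015 y.. z 0.1835 n3278;  x0.025 y.. z 0.1835 n2879;  x0.035 y.. z 0.1836 n2043;
w1.pkl [0.0014 0.0009 0.0276] 3016
  x-0.035 y.. z 0.0279 n250;  x-0.025 y.. z 0.0276 n437;  x-0.015 y.. z 0.0276 n538;  x-0.005 y.. z 0.0275 n657;  x0.005 y.. z 0.0275 n553;  x0.015 y.. z 0.0275 n142;  x0.025 y.. z 0.0278 n168;  x0.035 y.. z 0.0278 n260;
w4.pkl [ 0.0018 -0.0047  0.0483] 17654
  x-0.035 y.. z 0.0484 n1609;  x-0.025 y.. z 0.0483 n2346;  x-0.015 y.. z 0.0483 n2444;  x-0.005 y.. z 0.0482 n2455;  x0.005 y.. z 0.0483 n2440;  x0.015 y.. z 0.0483 n2260;  x0.025 y.. z 0.0484 n2093;  x0.035 y.. z 0.0485 n1801;
```

```bash
cat > ins3.py <<'E'
from ins import *
for k in ((12,38,60),(12,36,30),(12,34,8.7)): row(*k)
E
python3 ins3.py
```

```text
16.9667 [ 0.41418203 -0.06045252  0.17571369] [ 0.72 -0.07 -0.65  2.   -0.05  1.2  -1.46] 0.019124697335561117
(12, 38, 60) [ 0.4123 -0.0529  0.1007] [-0.001 -0.209  0.   ] [-1.7 -7.5 75. ]
(12, 36, 30) [ 0.4143 -0.0529  0.0707] [-0.001 -0.209  0.   ] [  0.3  -7.5 105. ]
(12, 34, 8.7) [ 0.4163 -0.0529  0.0494] [-0.001 -0.209  0.   ] [  2.3  -7.5 126.3]
```

apply_moves --pt "0 -0.05 0 -1 -3 15 -1" --pt "0 -0.12 0 -1.7 -6 40 -1" --pt "0 -0.209 0 -1.7 -7.5 65 -1" --pt "0 -0.209 0 -1 -7.5 85 -1" --pt "0 -0.209 0 0.3 -7.5 98 -1" --pt "0 -0.209 0 0.3 -7.5 105 -1" --pt "0 -0.209 0 0.3 -7.5 105 -1" --pt "0 -0.209 0 0.3 -7.5 105 -1" --pt "0 -0.209 0 0.3 -7.5 105 -1"

```text
time: 17.72
ee_pos: [0.4152, -0.0525, 0.0726]
eef_rot: [0.995, 0.01, -0.103, 0.002]
ft_force: [0.7, 1.4, -1.4]
width: 0.0193
grip_force: 55.0
```

```bash
cat > ins4.py <<'E'
from ins import *
for k in ((12,34,8.7),(12,0,1.5),(12,0,0)): row(*k)
w=r.camera('wrist'); pickle.dump(w,open('w7.pkl','wb')); P=cloud(w); Z=P[...,2]
br=(Z>.040)&(Z<.050)&(P[...,0]>.545)&(P[...,0]<.6)&(abs(P[...,1]+.05)<.045)
q=P[br]; print('bridge y',np.percentile(q[:,1],[1,99]),'x',np.percentile(q[:,0],[1,99]),len(q),q.mean(0))
e=(P[...,0]>.51)&(P[...,0]<.547)&(Z>.048)&(Z<.08)&(abs(P[...,1]+.05)<.03)
q=P[e]; 
for lo in (.515,.52,.525,.53,.535,.54): 
    g=q[(q[:,0]>lo)&(q[:,0]<lo+.005)]
    if len(g)>10: print('ear x',lo,'y',np.percentile(g[:,1],[2,98]),'z',np.median(g[:,2]),len(g))
pl=(Z>.003)&(Z<.013)&(P[...,0]>.53)&(P[...,0]<.6); q=P[pl]; g=q[(abs(q[:,1]+.05)<.07)&(abs(q[:,0]-.56)<.01)]
hsv=cv2.cvtColor(w['pixels'],cv2.COLOR_RGB2HSV); d=pl&(hsv[...,1]<90)&(abs(P[...,0]-.56)<.012)&(abs(P[...,1]+.05)<.07); print('plate y',np.percentile(P[d][:,1],[1,99]),d.sum())
E
python3 ins4.py
```

```text
17.7167 [ 0.41516299 -0.0525251   0.07255169] [ 0.63  0.27 -0.69  1.96  0.17  1.19 -1.69] 0.019316829471030923
(12, 34, 8.7) [ 0.4163 -0.0529  0.0494] [ 0.001 -0.004 -0.001] [ 5.8  0.3 22.4]
(12, 0, 1.5) [ 0.4503 -0.0522  0.0422] [ 0.001 -0.004 -0.001] [40.6  0.3 22.5]
(12, 0, 0) [ 0.4503 -0.0522  0.0407] [ 0.001 -0.004 -0.001] [40.9  0.3 24. ]Traceback (most recent call last):
  File "ins4.py", line 5, in <module>
    q=P[br]; print('bridge y',np.percentile(q[:,1],[1,99]),'x',np.percentile(q[:,0],[1,99]),len(q),q.mean(0))
                              ~~~~~~~~~~~~~^^^^^^^^^^^^^^^
    return _quantile_unchecked(
        a, q, axis, out, overwrite_input, method, keepdims, weights)
    return _ureduce(a,
                    func=_quantile_ureduce_func,
    ...<5 lines>...
                    overwrite_input=overwrite_input,
                    method=method)
    r = func(a, **kwargs)
    result = _quantile(arr,
                       quantiles=q,
    ...<2 lines>...
                       out=out,
                       weights=wgt)
    slices_having_nans = np.isnan(arr[-1, ...])
                                  ~~~^^^^^^^^^
IndexError: index -1 is out of bounds for axis 0 with size 0
```

```bash
python3 - <<'E'
from h import *
import pickle
for f in ('w2.pkl','w1.pkl','w7.pkl'):
    P=cloud(pickle.load(open(f,'rb'))); Z=P[...,2]
    b=(Z>.0405)&(Z<.052)&(P[...,0]>.54)&(P[...,0]<.6)&(abs(P[...,1]+.05)<.045); q=P[b]
    if len(q): print(f,'bridge y',np.percentile(q[:,1],[1,50,99]),'x',np.percentile(q[:,0],[1,99]),len(q),q.mean(0))
    print(P[5,256],P[60,256])
E
```

```text
w2.pkl bridge y [-0.07677018 -0.04938059 -0.0224797 ] x [0.56045202 0.56847646] 3347 [ 0.56452449 -0.04940764  0.0449596 ]
[ 0.56652994 -0.05126305  0.04532512] [ 0.5445282  -0.05157127  0.02933114]
w1.pkl bridge y [-0.07678772 -0.04935262 -0.02218544] x [0.56014046 0.57369577] 793 [ 0.56694178 -0.04958376  0.04492271]
[ 6.13362199e-01 -5.31549264e-02  1.06930479e-04] [ 0.55227882 -0.05346605  0.03434451]
[ 0.53293638 -0.05110373  0.06380778] [ 0.51060628 -0.05156576  0.06054433]
```

apply_moves --pt "0 0 0 2 0.2 7 -1" --pt "0 0 0 4 0.2 14 -1" --pt "0 0 0 6 0.2 19 -1" --pt "0 0 0 6 0.2 21 -1" --pt "0 0 0 6 0.2 21 -1" --pt "0 0 0 6 0.2 21 -1" --pt "0 0 0 6 0.2 21 -1"

```text
time: 18.35
ee_pos: [0.4161, -0.0522, 0.0495]
eef_rot: [0.995, 0.01, -0.104, 0.001]
ft_force: [-0.3, -0.4, -1.3]
width: 0.0194
grip_force: 55.0
```

```bash
cat > ins5.py <<'E'
from ins import *
print(s['ft_force'].round(1),s['torque'].round(2))
for k in ((12,34,8.7),(12,17,5.1),(12,0,1.5),(12,0,0)): row(*k)
E
python3 ins5.py
```

```text
18.35 [ 0.41608826 -0.05220102  0.0494535 ] [ 0.62  0.31 -0.68  1.97  0.2   1.15 -1.71] 0.019407309242613347
[-0.3 -0.4 -1.3] [ 0.09 -0.24 -0.02]
(12, 34, 8.7) [ 0.4163 -0.0529  0.0494] [-0.    -0.001  0.   ] [ 0.2  0.7 -0. ]
(12, 17, 5.1) [ 0.4333 -0.0525  0.0458] [-0.    -0.001  0.   ] [17.6  0.7  0. ]
(12, 0, 1.5) [ 0.4503 -0.0522  0.0422] [-0.    -0.001  0.   ] [34.9  0.7  0. ]
(12, 0, 0) [ 0.4503 -0.0522  0.0407] [-0.    -0.001  0.   ] [35.2  0.7  1.5]
```

apply_moves --pt "0 0 0 3 0.3 0 -1" --pt "0 0 0 6 0.3 0 -1" --pt "0 0 0 9 0.3 0 -1" --pt "0 0 0 12 0.3 0 -1" --pt "0 0 0 15 0.3 0 -1" --pt "0 0 0 18 0.3 0 -1" --pt "0 0 0 18 0.3 0 -1"

```text
time: 18.93
ee_pos: [0.4342, -0.0521, 0.0455]
eef_rot: [0.995, 0.01, -0.104, 0.001]
ft_force: [-0.2, -0.1, -0.8]
width: 0.019
grip_force: 55.0
```

apply_moves --pt "0 0 0 3 0 0 -1" --pt "0 0 0 6 0 0 -1" --pt "0 0 0 9 0 0 -1" --pt "0 0 0 12 0 0 -1" --pt "0 0 0 15 0 0 -1" --pt "0 0 0 16.8 0 0 -1" --pt "0 0 0 16.8 0 0 -1" --pt "0 0 0 16.8 0 0 -1"

```text
time: 19.6
ee_pos: [0.45, -0.0518, 0.0421]
eef_rot: [0.995, 0.01, -0.104, 0.001]
ft_force: [0.2, -0.8, -0.9]
width: 0.0191
grip_force: 55.0
```

```bash
cat > ins6.py <<'E'
from ins import *
print(s['ft_force'].round(1),s['torque'].round(2))
for k in ((12,0,0),(10,0,0),(8,0,0),(6,0,0),(4,0,0),(2,0,0),(0,0,0)): row(*k)
w=r.camera('wrist'); pickle.dump(w,open('w8.pkl','wb')); P=cloud(w); Z=P[...,2]
for lo in (.545,.55,.5555,.57,.575,.58):
    e=(P[...,0]>lo)&(P[...,0]<lo+.004)&(Z>.022)&(Z<.041)&(abs(P[...,1]+.05)<.016); q=P[e]
    if len(q)>10: print('ear x',lo,'y',np.percentile(q[:,1],[2,98]),'z',np.median(q[:,2]),len(q))
E
python3 ins6.py
```

```text
19.6 [ 0.45002669 -0.0517598   0.04210509] [ 0.58  0.39 -0.66  1.89  0.24  1.16 -1.74] 0.019133772210811764
[ 0.2 -0.8 -0.9] [ 0.   -0.2  -0.03]
(12, 0, 0) [ 0.4503 -0.0522  0.0407] [-0.    -0.001  0.   ] [0.5 0.4 1.3]
(10, 0, 0) [ 0.4497 -0.0522  0.0372] [-0.     0.034  0.   ] [0.7 0.4 4.9]
(8, 0, 0) [ 0.4493 -0.0522  0.0336] [-0.     0.069  0.   ] [1.1 0.4 8.5]
(6, 0, 0) [ 0.4491 -0.0522  0.03  ] [-0.     0.104  0.   ] [ 1.6  0.4 12. ]
(4, 0, 0) [ 0.4489 -0.0522  0.0264] [-0.     0.139  0.   ] [ 2.2  0.4 15.6]
(2, 0, 0) [ 0.4489 -0.0522  0.0228] [-0.     0.174  0.   ] [ 2.9  0.4 19.1]
(0, 0, 0) [ 0.449  -0.0522  0.0192] [-0.     0.209  0.   ] [ 3.7  0.4 22.6]
ear x 0.545 y [-0.06519048 -0.03446099] z 0.0295616282477755 675
ear x 0.55 y [-0.0650465  -0.03546366] z 0.028993397795003276 560
ear x 0.5555 y [-0.05956955 -0.04064308] z 0.0354477580819437 481
```

Everything is contact-free, and the ear is centred between the posts (y −0.050 against the bridge's −0.0495). Now I lower the near side about the far edge.

apply_moves --pt "0 0 0 0.5 0.2 1.3 -1" --pt "0 0.034 0 0.7 0.2 4.9 -1" --pt "0 0.069 0 1.1 0.2 8.5 -1" --pt "0 0.104 0 1.6 0.2 12 -1" --pt "0 0.139 0 2.2 0.2 15.6 -1" --pt "0 0.16 0 2.6 0.2 17.6 -1" --pt "0 0.174 0 2.9 0.2 19.1 -1" --pt "0 0.174 0 2.9 0.2 19.1 -1" --pt "0 0.174 0 2.9 0.2 19.1 -1"

```text
time: 20.4
ee_pos: [0.4489, -0.0522, 0.023]
eef_rot: [1.0, 0.01, -0.017, 0.0]
ft_force: [-0.7, -0.1, -0.5]
width: 0.0197
grip_force: 55.0
```

```bash
cat > ins7.py <<'E'
from ins import *
print(s['ft_force'].round(1),s['torque'].round(2))
for k in ((1,0,0),(0,0,0),(0,0,-.5)): row(*k)
E
python3 ins7.py
```

```text
20.4 [ 0.44888213 -0.0522284   0.02303403] [ 0.64  0.28 -0.68  2.05  0.22  0.92 -1.72] 0.01966557304181543
[-0.7 -0.1 -0.5] [0.01 0.05 0.02]
(1, 0, 0) [ 0.4489 -0.0522  0.021 ] [ 0.     0.018 -0.   ] [ 0.1 -0.   2. ]
(0, 0, 0) [ 0.449  -0.0522  0.0192] [ 0.     0.035 -0.   ] [ 0.3 -0.   3.8]
(0, 0, -0.5) [ 0.449  -0.0522  0.0187] [ 0.     0.035 -0.   ] [ 0.3 -0.   4.3]
```

apply_moves --pt "0 0.009 0 0 0 1 -1" --pt "0 0.018 0 0.1 0 2 -1" --pt "0 0.027 0 0.2 0 2.9 -1" --pt "0 0.035 0 0.3 0 3.6 -1" --pt "0 0.035 0 0.3 0 3.8 -1" --pt "0 0.035 0 0.3 0 3.8 -1"

```text
time: 20.9
ee_pos: [0.4492, -0.052, 0.0193]
eef_rot: [1.0, 0.01, 0.0, -0.0]
ft_force: [-0.5, 0.8, 2.3]
width: 0.0195
grip_force: 55.0
```

```bash
cat > fl.py <<'E'
from ins import *
import sys; from pl import plane
print(s['ft_force'].round(1),s['torque'].round(2))
w=r.camera('wrist'); f=sys.argv[1]; pickle.dump(w,open(f,'wb')); plane(f,(.509,-.051),.018,.034,280)
row(0,0,0)
E
python3 fl.py w9.pkl
```

```text
20.9 [ 0.44923437 -0.05201575  0.01927243] [ 0.65  0.26 -0.69  2.08  0.22  0.87 -1.71] 0.01952066988013677
[-0.5  0.8  2.3] [ 0.16 -0.01 -0.  ]
w9.pkl [0.0031 0.0005 0.0276] 18483
  x-0.035 y.. z 0.0275 n1433;  x-0.025 y.. z 0.0276 n1187;  x-0.015 y.. z 0.0276 n924;  x-0.005 y.. z 0.0275 n2869;  x0.005 y.. z 0.0275 n3324;  x0.015 y.. z 0.0275 n3358;  x0.025 y.. z 0.0277 n3003;  x0.035 y.. z 0.0278 n2123;
(0, 0, 0) [ 0.449  -0.0522  0.0192] [-0.    -0.001 -0.   ] [-0.2  0.2  0.1]
```

The cover lies flat at the same measured height as it was first seated, with light contact. I'll release and back off.

apply_moves --pt "0 0 0 0 0 0.2 -1" --pt "0 0 0 0 0 0.2 -0.45" --pt "0 0 0 0 0 0.2 -0.2" --pt "0 0 0 0 0 0 0.1" --pt "0 0 0 0 0 0 0.2" --pt "0 0 0 0 0 0 0.2" --pt "0 0 0 0 0 -10 0.2" --pt "0 0 0 0 0 -30 0.2" --pt "0 0 0 0 0 -60 0.2" --pt "0 0 0 0 0 -100 0.2" --pt "0 0 0 0 0 -140 0.2" --pt "0 0 0 0 0 -180 0.2" --pt "0 0 0 0 0 -210 0.2" --pt "0 0 0 0 0 -210 0.2" --pt "0 0 0 0 0 -210 0.2" --pt "0 0 0 0 0 -210 0.2"

```text
time: 22.28
ee_pos: [0.4486, -0.052, 0.229]
eef_rot: [1.0, 0.01, 0.0, -0.0]
ft_force: [-0.5, 0.8, -0.9]
width: 0.0526
grip_force: 0.0
```

```bash
python3 - <<'E'
import re
t=open('hold.py').read().replace("pickle.load(open('w1.pkl','rb'))","r.camera('wrist')")
t=re.sub(r"cv2.imwrite.*","",t); open('hold2.py','w').write(t+"""
pickle.dump(c,open('w10.pkl','wb'))
from pl import plane
plane('w10.pkl',(.509,-.051),.018,.034)
# opening side: low pixels inside flange
o=b&(Zm<.018)&(np.hypot(P[...,0]-.509,P[...,1]+.051)<.038); print('opening at',P[o].mean(0),o.sum())
""")
E
python3 hold2.py
```

```text
height sides slope 0.018775253344321556 0.029965248788435823 y at .515 0.0032645910684973925 -0.10480921568165845 far 0.5890233239138423 near 0.4504290356785817
gray sides slope 0.03128371678113858 0.005725629107763951 y at .515 0.0028576855848861642 -0.10441826063820414 far 0.5887467052775543 near 0.4504290356785817
bridge [ 0.56716168 -0.04941279  0.04478785] 768 [ 0.0188093  -0.99982309]
flange [ 0.50926138 -0.05148552  0.04548196] 0.00030082139123552976
free ear [ 0.45002798 -0.05265699  0.0352475 ] 372 [ 0.43743799 -0.06389868  0.0063444 ] [ 0.46158502 -0.03981802  0.03766841]
w10.pkl [-0.0025 -0.0006  0.0276] 3130
  x-0.035 y.. z 0.0278 n242;  x-0.025 y.. z 0.0278 n156;  x-0.015 y.. z 0.0279 n131;  x-0.005 y.. z 0.0275 n553;  x0.005 y.. z 0.0274 n577;  x0.015 y.. z 0.0275 n594;  x0.025 y.. z 0.0274 n542;  x0.035 y.. z 0.0279 n319;
opening at [ 0.48885604 -0.05175784  0.01137846] 610
```

The cover is flat and centred at (0.5093, -0.0515) against the dish centre of (0.509, -0.0507). The opening is on the free side, so I'm handing in.

```bash
python3 -c "
from bench import r
print(r.close_job())"
```

```text
the job is handed in; nothing more can be done
None
```

The job is handed in at about 22 s: the cover sits flat and within about 1 mm of the dish centre, plain ear under the bridge and opening at the free end; joint 7 briefly read -2.6016 against its -2.6 limit over the tray, and on the draw-out I did not follow the cover's tilt, so the far ear may have pressed on the dish rim (no high force in the readings).

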